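Make up a sanding kit and a waxing kit

ROBOT

A 6-joint arm with a two-finger parallel gripper is mounted at the origin on a cart in front of the work surface, level with it; the furniture and walls round the work are solid. World frame = base frame: x ahead of the robot, y to its left, z up, the work surface at z = 0. Lengths are in m, angles in degrees, forces in N, time in s.
With the tool pointing down it reaches from about 0.375 to 0.75 m from the base axis. Payload 9 kg.
Tool frame: the origin (TCP) lies at the very end of the fingers, on their centre line; the grasp point (between the pads) lies 19 mm behind it; z points along the fingers, y is the line along which they close (so a half turn about z gives the same grasp; the last joint's range is limited). The gripper opens to 85 mm and grips with 20 to 120 N. Pads are 22 mm wide; open, the fingers measure 114 mm over their backs; the gripper's body (76 mm by 85 mm) begins 54 mm behind the grasp point. The pads swing forward as they close: fully open they stand 13 mm farther back than shut.
Start: joints at [61.209, 5.964, 5.575, 89.605, 0, 77.527], TCP at [0.169, 0.576, 0.231] pointing down, gripper open.
Joint ranges: [-171.21, 171.21], [-48.23, 106.86], [-62.78, 66.21], [-105.2, 120.99], [-86.42, 89.51], [-180, 180]. Speed limits (degrees/s): [127.2, 127.2, 147.25, 180, 180, 180].

INTERFACE

Orientations are given as a 3x3 rotation matrix whose columns are the frame's x, y, z axes.
In Python, from rig import read_state, camera, get_calibration, close_job, recognise, outline_of gives the robot as it stands.
- The arm moves only by the shell command python3 -m crank 'ROWS' [FORCE]. ROWS is JSON, a list of rows, each a list of 7 numbers: the shift along the tool's x, y, z normalised to -1 to 1, where 1 is 25 cm, then the turn, a rotation vector about the tool's x, y, z normalised to -1 to 1, where 1 is 60 degrees, then the closure, from 0 (fully open) to 1 (shut). A call has 1 to 5 rows; each row is the pose to reach, as a shift and turn from the pose commanded when the call began, along the tool's axes at that moment; what a row does not reach only later rows make up. A row lasts 1/8 s, in which the tool goes at most 62.5 mm and 10.7 degrees, less where a joint would pass 70% of its speed; a pose out of reach is approached as far as the arm can. A call with a number of a shift or a turn outside -1 to 1 is refused whole. A call with a gripper value outside its range is refused whole. The fingers move at their own pace and stop on an object; FORCE is the grip in N (left out, the last holds). Time passes only in rows, so rows that repeat a pose let the fingers close. It gives the time, the measured TCP pose, the force, the opening and the grip force at its end, in the units of the state.
- read_state(): the state, without advancing time (a new reading comes with each control period).
- camera(name): name is "side" or "top" or "wrist"; returns the picture (400x640x3 uint8, red, green, blue); there is no depth.
- get_calibration(name): a dict with "vfov" (degrees; the focal length in pixels is half the picture's height over the tangent of half this angle, whatever the lens; pixels are square), "cx", "cy" (the principal point, pixels), "extrinsics" (4x4, takes a point from world to camera coordinates). Camera axes: x right, y down, z forward; pixel columns grow to the right and rows downward; lengths in m; the calibration is good to about 2 mm. The wrist camera is an equidistant fisheye: a pixel r from the principal point sees the ray r / f radians off the axis. A picture is of the moment at which its call begins: read the wrist's pose just before it. get_calibration takes no time and is no camera call; for the wrist camera it gives the pose at the moment of the call.
- close_job(): hands the job in; it is judged then, once.
Trained networks look in the newest picture that a camera, given by its name, has taken for a name from the list of things; names that differ only in an ending like _2 or _b are one class to them, and where a whole thing is asked for, a point or a joint stands for the part that bears it (a point fixed in the world has none). Each returns a list of dicts, best first, with "p" (0 to 1); they miss things now and then, are a little off and sometimes report something else, mostly with a low value. They report only what shows in the picture. A call takes as long as a camera call.
- recognise(thing, camera): "centre" ([column, row] in pixels, amid what is visible of it).
- outline_of(thing, camera): "mask" (400x640 bool, what is visible of it) and "centre" ([column, row] in pixels, amid what is visible of it).
The state is a dict: "time": time; "joint_positions": joint angles; "joint_vel": joint speeds; "effort": joint torques, N m; "tool_pos": TCP position; "tool_rot": TCP orientation; "wrist_force": force on the tool from outside, world axes, zero at the start; "ft_torque": the same for the moment, N m; "width": finger opening in m; "grip_force": force on a finger pad.
Only numpy, scipy, OpenCV 4.12 (cv2) and the standard library are available. Lean on these libraries where they do the work, as an engineer would, in place of code of your own. Each camera call takes 0.05 s, during which the arm holds its last target. There are 200 camera calls.

TASK

Make up two kits from the row of stock along the front of the bench, in the two routed plywood boards: the sanding kit is the cork block in the large rectangular pocket and the long narrow hardwood block in the small rectangular pocket of the longer board; the waxing kit is the wax tin in the round pocket and the squarish thick hardwood block in the rectangular pocket of the shorter board. Every piece must lie flat on the floor of its pocket, right way up, and be let go. Leave the dark flat offcut and the small blade case where they lie.

Things in the scene. Friction and masses are not known exactly. Their poses are not given: they have to be found in the camera images.
- sanding_board: Longer plywood board, fixed to the bench, 102 x 268 x 24 mm (x, y, z), with two rectangular pockets 10 mm deep (floors 14 mm above its underside): the large one, 86 x 128 mm (x, y), centred at y = +61 mm, and the small one, 58 x 112 mm, centred at y = -69 mm, both at x = 0. Origin at the centre of its underside, z up. y runs lengthways.
- waxing_board: Shorter plywood board, fixed to the bench, 108 x 214 x 24 mm (x, y, z), with two pockets 10 mm deep (floors 14 mm above its underside): a round one, 92 mm across, centred at y = +52 mm, and a rectangular one, 84 x 94 mm (x, y), centred at y = -52 mm, both at x = 0. Origin at the centre of its underside, z up. y runs lengthways.
- cork_block: Light brown cork sanding block, 62 x 105 x 34 mm (x, y, z), about 60 g. Origin at the centre of its underside, z up. Goes in the large pocket of the longer board.
- narrow_block: Narrow block of hardwood, 35 x 90 x 24 mm (x, y, z), about 60 g. Origin at the centre of its underside, z up. Goes in the small pocket of the longer board.
- wax_tin: Round tin, upright, with a brown lid, 29 mm high; lid 68 mm across from 18 mm up, body below it 65 mm across, about 110 g. Origin at the centre of its underside, z up. Goes in the round pocket of the shorter board.
- square_block: Squarish thick block of hardwood, 60 x 70 x 30 mm (x, y, z), about 90 g. Origin at the centre of its underside, z up. Goes in the rectangular pocket of the shorter board.
- dark_offcut: Flat offcut of dark reddish hardwood, 50 x 110 x 18 mm (x, y, z). Origin at the centre of its underside, z up. Not part of either kit: stays where it lies. Behind and above it tools stick out of the tool bins: from x = 0.61 m on, y above -0.13 m, z above 0.2 m, all is blocked; keep the wrist clear of it when travelling.
- blade_case: Small flat plastic case, 38 x 62 x 12 mm (x, y, z). Origin at the centre of its underside, z up. Not part of either kit: stays where it lies.

How it is judged (in metres and radians):
At the end, for the whole second after the job is handed in: Each piece lies on the floor of its own pocket (underside below 17.5 mm over the board's), within 16 mm of the pocket's centre along the board's x and y (square block 19 mm), upright within 0.1 rad, at rest. Dark offcut and blade case lie within 30 mm of where they started (x of cork_block in the frame of sanding_board between -0.016 and 0.016 m and y of cork_block in the frame of sanding_board between 0.045 and 0.077 m and z of each of cork_block, narrow_block in the frame of sanding_board below 0.0175 m and angle between each of cork_block, narrow_block, wax_tin, square_block's own z axis and vertical below 0.1 rad and linear speed of each of cork_block, narrow_block, wax_tin, square_block below 0.02 m/s and x of narrow_block in the frame of sanding_board between -0.016 and 0.016 m and y of narrow_block in the frame of sanding_board between -0.085 and -0.053 m and x of wax_tin in the frame of waxing_board between -0.016 and 0.016 m and y of wax_tin in the frame of waxing_board between 0.036 and 0.068 m and z of each of wax_tin, square_block in the frame of waxing_board below 0.0175 m and x of square_block in the frame of waxing_board between -0.019 and 0.019 m and y of square_block in the frame of waxing_board between -0.071 and -0.033 m and distance of each of dark_offcut, blade_case from where it was at the start of the episode below 0.03 m); the robot touches nothing.
It also fails if it takes over 109 s, if anything falls off the work surface, if the arm or the gripper's body presses on something with over 40 N, if the wrist force passes 120 N, or if a joint passes its speed limit or range.

## Working session

There is one attempt and no reset: what is moved stays moved. The work goes in short steps, Python scripts to look and compute and a shell command to move; the robot and the scene stay as the last step left them, time stands still between calls to the robot, and variables do not carry over. Pictures are saved under pics/ and viewed, at most 14 in all, crops included, and the job is handed in when it is done.

```bash
ls; mkdir -p pics; python3 - <<'E'
from rig import *
import cv2,numpy as np
s=read_state();print(s['time'],s['tool_pos'],np.round(s['tool_rot'],3).tolist(),s['width'])
for n in('top','side'):
    im=camera(n);cv2.imwrite(f'pics/{n}0.png',im[:,:,::-1])
    c=get_calibration(n);print(n,c['vfov'],c['cx'],c['cy'],np.round(c['extrinsics'],4).tolist())
E
```

```text
pics
0.0 [0.16839469 0.57554014 0.23053025] [[-0.96, 0.281, -0.001], [0.281, 0.96, -0.001], [0.0, -0.001, -1.0]] 0.08514014848177946
top 43.44401018941979 323.39344273131616 205.37843964963406 [[0.0192, -0.9998, -0.0012, -0.0987], [-0.9776, -0.0185, -0.2098, 0.4848], [0.2097, 0.0052, -0.9777, 1.0472], [0.0, 0.0, 0.0, 1.0]]
side 57.12837597802762 323.769640532231 195.67625804841472 [[0.949, -0.3145, 0.0214, -0.4885], [-0.1955, -0.6406, -0.7425, 0.0544], [0.2472, 0.7005, -0.6695, 0.8356], [0.0, 0.0, 0.0, 1.0]]
```

View pics/top0.png

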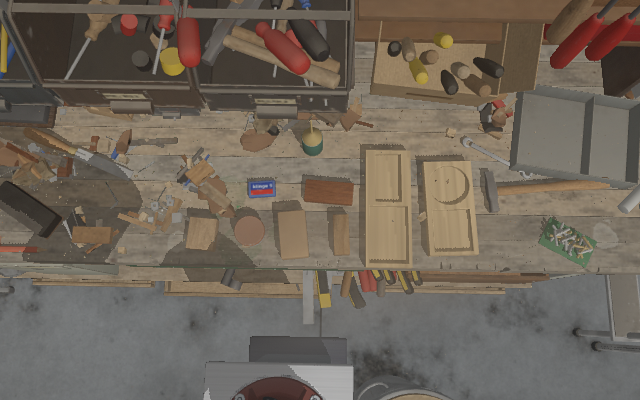

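View pics/side0.png

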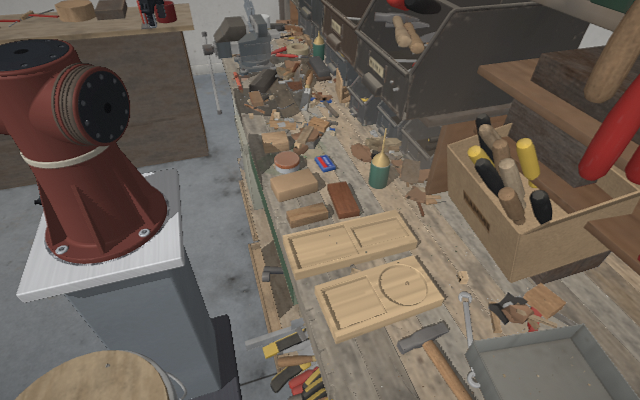

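The top view shows the square block at (201,233), tin at (249,230), cork at (292,233) and narrow block at (340,232). The offcut is at (328,190) and the blade case at (262,188). The longer board is at (388,207), with its larger pocket on the robot's side. The shorter board is at (448,207), with its round pocket on the far side. The side view shows both boards clearly, and the stock row behind them. Next I'll fit box silhouettes to the masks from both views.

```bash
cat > h.py <<'E'
from rig import *
import cv2,numpy as np
from scipy.optimize import minimize
from scipy.spatial.transform import Rotation as R
D=dict(sanding_board=(.102,.268,.024),waxing_board=(.108,.214,.024),cork_block=(.062,.105,.034),narrow_block=(.035,.090,.024),
 wax_tin=(.068,.068,.029),square_block=(.06,.07,.03),dark_offcut=(.05,.11,.018),blade_case=(.038,.062,.012))
def proj(P,c):
    E=c['extrinsics'];q=np.asarray(P)@E[:3,:3].T+E[:3,3];f=200/np.tan(np.radians(c['vfov']/2))
    if c.get('fish'):
        r=np.hypot(q[:,0],q[:,1]);k=np.arctan2(r,q[:,2])/np.maximum(r,1e-9)*f
        return np.c_[c['cx']+k*q[:,0],c['cy']+k*q[:,1]]
    return np.c_[c['cx']+f*q[:,0]/q[:,2],c['cy']+f*q[:,1]/q[:,2]]
def ray(p,c,z):
    E=np.asarray(c['extrinsics']);f=200/np.tan(np.radians(c['vfov']/2));u=(np.array(p)-[c['cx'],c['cy']])/f
    if c.get('fish'):
        t=np.hypot(*u);d=np.r_[u*np.sin(t)/max(t,1e-9),np.cos(t)]
    else: d=np.r_[u,1]
    o=-E[:3,:3].T@E[:3,3];d=E[:3,:3].T@d;return (o+d*(z-o[2])/d[2])[:2]
def cal(n):
    c=dict(get_calibration(n));c['extrinsics']=np.asarray(c['extrinsics']);c['fish']=n=='wrist';return c
def pts(n,q):
    sx,sy,h=D[n];a=np.radians(q[2])
    if n=='wax_tin':
        t=np.linspace(0,2*np.pi,40);b=np.r_[np.c_[.0325*np.cos(t),.0325*np.sin(t),0*t],np.c_[.034*np.cos(t),.034*np.sin(t),0*t+.018],np.c_[.034*np.cos(t),.034*np.sin(t),0*t+h]]
    else: b=np.array([[i*sx/2,j*sy/2,k*h] for i in(-1,1) for j in(-1,1) for k in(0,1)])
    return np.c_[b[:,0]*np.cos(a)-b[:,1]*np.sin(a)+q[0],b[:,0]*np.sin(a)+b[:,1]*np.cos(a)+q[1],b[:,2]+q[3]]
def cost(q,n,views):
    s=0
    for m,c in views:
        hull=cv2.convexHull(proj(pts(n,q),c).astype(np.float32))
        k=np.zeros((400,640),np.uint8);cv2.fillConvexPoly(k,np.round(hull*16).astype(np.int32),1,shift=4)
        k=k>0;s+=(k^m).sum()/(k|m).sum()
    return s
def fit(n,views,q0):
    best=None
    for dy in(-10,0,10):
        x0=np.array(q0,float)+[0,0,dy,0]
        S=np.array([x0]+[x0+v for v in np.diag([.015,.015,12,.01])])
        r=minimize(cost,x0,(n,views),method='Nelder-Mead',options=dict(initial_simplex=S,xatol=1e-4,fatol=1e-4))
        if best is None or r.fun<best.fun:best=r
    return best.x,best.fun/len(views)
E
python3 - <<'E'
from h import *
ct,cs=cal('top'),cal('side')
camera('top');camera('side')
y0=dict(sanding_board=180,wax_tin=0)
for n in D:
    V=[]
    for k,c in(('top',ct),('side',cs)):
        o=outline_of(n,k)
        print(n,k,[(round(a['p'],2),np.round(a['centre']).tolist(),int(a['mask'].sum())) for a in o[:3]])
        if o and o[0]['p']>.4:V.append((o[0]['mask'],c));
        if k=='top' and o: p=ray(o[0]['centre'],c,D[n][2])
    for nm,W in(('both',V),('top',V[:1])):
        a=90 if n=='dark_offcut' or n=='blade_case' else 0
        q,f=fit(n,W,[*p,y0.get(n,a),0.0]);print('  ',nm,np.round(q,4),round(f,3))
E
```

```text
sanding_board top [(0.74, [389.0, 210.0], 5551)]
sanding_board side [(0.88, [347.0, 244.0], 5605)]
   both [ 4.923000e-01 -2.348000e-01  2.702887e+02  4.000000e-04] 0.025
   top [ 4.920000e-01 -2.365000e-01  2.705331e+02 -1.200000e-02] 0.019
waxing_board top [(0.76, [452.0, 210.0], 4727)]
waxing_board side [(0.59, [376.0, 299.0], 6764)]
   both [ 4.96200e-01 -3.72900e-01 -8.74063e+01  1.10000e-03] 0.029
   top [ 4.99200e-01 -3.78600e-01 -8.72932e+01 -1.84000e-02] 0.013
cork_block top [(0.79, [295.0, 235.0], 1308)]
cork_block side [(0.94, [294.0, 182.0], 1123), (0.31, [287.0, 163.0], 465)]
   both [ 4.28000e-01 -2.19000e-02  9.62876e+01 -2.50000e-03] 0.1
   top [ 4.32900e-01 -2.03000e-02  9.57838e+01 -4.53000e-02] 0.046
narrow_block top [(0.97, [342.0, 235.0], 658)]
narrow_block side [(0.83, [303.0, 214.0], 710)]
   both [ 4.29200e-01 -1.29500e-01 -8.80611e+01  7.00000e-04] 0.086
   top [ 4.35800e-01 -1.31300e-01  9.28288e+01 -4.89000e-02] 0.036
wax_tin top []
wax_tin side [(0.6, [285.0, 162.0], 481)]
   both [  0.4268  -0.1307 -10.       0.    ] 1.0
   top [  0.4268  -0.1307 -10.       0.    ] 1.0
square_block top [(0.79, [201.0, 230.0], 960)]
square_block side [(0.83, [275.0, 143.0], 482)]
   both [ 4.2490e-01  1.8280e-01  2.6136e+00 -1.4000e-03] 0.187
   top [4.2250e-01 1.7950e-01 4.4396e+00 4.3000e-03] 0.201
dark_offcut top [(0.69, [326.0, 196.0], 1143)]
dark_offcut side [(0.8, [342.0, 201.0], 838)]
   both [ 5.281000e-01 -9.980000e-02  1.763119e+02  2.000000e-04] 0.049
   top [ 5.316000e-01 -1.002000e-01  1.759323e+02 -1.680000e-02] 0.032
blade_case top [(0.7, [262.0, 190.0], 495), (0.2, [250.0, 230.0], 716)]
blade_case side []
   both [ 5.442000e-01  5.980000e-02  1.830219e+02 -4.460000e-02] 0.043
   top [ 5.442000e-01  5.980000e-02  1.830219e+02 -4.460000e-02] 0.043
```

```bash
cat > to.py <<'E'
# usage: to.py x y z yaw  (yaw: deg of closing line from world +y, ccw) -> shifts/turn in crank units from the measured pose
import sys;from h import *
def to(x,y,z,yaw):
    s=read_state();T=np.array(s['tool_rot']);a=np.radians(yaw)
    G=np.array([[-np.cos(a),-np.sin(a),0],[-np.sin(a),np.cos(a),0],[0,0,-1]])
    d=T.T@(np.array([x,y,z])-s['tool_pos'])/.25;r=R.from_matrix(T.T@G).as_rotvec(degrees=True)/60
    print('t',round(s['time'],2),'at',np.round(s['tool_pos'],4),'d',np.round(d,3),'r',np.round(r,3),'w',round(s['width'],4),'g',round(s['grip_force'],1),'F',np.round(s['wrist_force'],1))
if __name__=='__main__': to(*map(float,sys.argv[1:]))
E
python3 to.py .40 .08 .27 0
```

```text
t 1.0 at [0.1686 0.5759 0.2313] d [-1.446 -1.643 -0.155] r [ 0.     0.    -0.272] w 0.0852 g 0.0 F [-0.5  0.4 -0.4]
```

```bash
for i in 1; do python3 -m crank '[[-0.7,-0.8,-0.1,0,0,-0.27,0],[-0.7,-0.8,-0.1,0,0,-0.27,0],[-0.7,-0.8,-0.1,0,0,-0.27,0],[-0.7,-0.8,-0.1,0,0,-0.27,0],[-0.7,-0.8,-0.1,0,0,-0.27,0]]'; done; python3 to.py .40 .08 .27 0
```

```text
time: 1.62
tool_pos: [0.2816, 0.3325, 0.257]
tool_rot: [[-1.0, 0.005, 0.002], [0.005, 1.0, 0.001], [-0.002, 0.001, -1.0]]
wrist_force: [0.3, 0.8, -0.4]
width: 0.0852
grip_force: 0.0
t 1.62 at [0.2816 0.3325 0.257 ] d [-0.479 -1.007 -0.052] r [ 0.     0.001 -0.005] w 0.0852 g 0.0 F [ 0.3  0.8 -0.4]
```

```bash
python3 -m crank '[[-0.48,-1,-0.05,0,0,0,0],[-0.48,-1,-0.05,0,0,0,0],[-0.48,-1,-0.05,0,0,0,0],[-0.48,-1,-0.05,0,0,0,0],[-0.48,-1,-0.05,0,0,0,0]]'; python3 -m crank '[[0,0,0,0,0,0,0]]' >/dev/null
cat > look.py <<'E'
import sys;from h import *
tag,names=sys.argv[1],sys.argv[2:]
c=cal('wrist');im=camera('wrist');cv2.imwrite(f'pics/{tag}.png',im[:,:,::-1])
np.savez(f'{tag}.npz',**{k:v for k,v in c.items()})
for n in names:
    o=outline_of(n,'wrist');print(n,[(round(a['p'],2),np.round(a['centre']).tolist(),int(a['mask'].sum())) for a in o[:3]])
    if not o: continue
    p=ray(o[0]['centre'],c,D[n][2]);np.save(f'{tag}_{n}.npy',np.array([o[0]['mask']]))
    for z0 in(0,):
        q,f=fit(n,[(o[0]['mask'],c)],[*p,0,0]);print('   wrist only',np.round(q,4),round(f,3))
E
python3 look.py w1 wax_tin square_block cork_block narrow_block; python3 to.py .40 -.05 .27 0
```

```text
time: 2.25
tool_pos: [0.4007, 0.0817, 0.269]
tool_rot: [[-1.0, 0.005, 0.001], [0.005, 1.0, -0.0], [-0.001, -0.0, -1.0]]
wrist_force: [-0.3, 0.9, -0.1]
width: 0.0854
grip_force: 0.0
wax_tin [(0.94, [310.0, 188.0], 2157), (0.19, [124.0, 215.0], 8565)]
   wrist only [ 0.4376  0.0768  1.7547 -0.0122] 0.015
square_block [(0.64, [388.0, 179.0], 2636)]
   wrist only [ 4.2730e-01  1.8350e-01  5.6657e+00 -4.7000e-03] 0.196
cork_block [(0.97, [239.0, 187.0], 3870)]
   wrist only [ 4.31700e-01 -2.53000e-02 -8.30174e+01 -1.72000e-02] 0.026
narrow_block [(0.74, [172.0, 190.0], 1792)]
   wrist only [ 4.3100e-01 -1.2720e-01  9.1022e+01  2.0000e-03] 0.053
t 2.62 at [0.3995 0.0854 0.2689] d [-0.002 -0.542 -0.004] r [ 0.  0. -0.] w 0.0854 g 0.0 F [0.9 0.2 0.4]
```

View pics/w1.png

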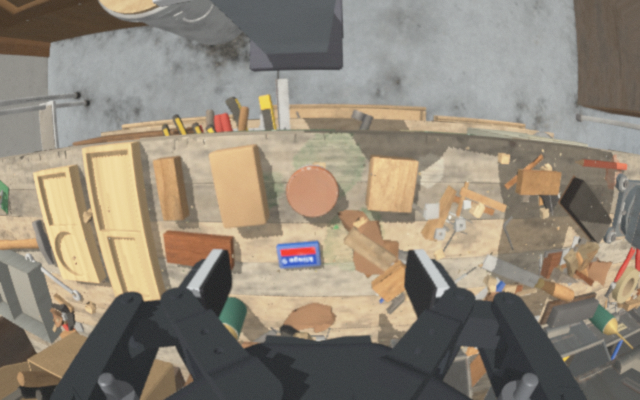

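The wrist view confirms the row: narrow (170,188), cork (238,187), tin (312,190), square (391,184) with its long side away from the robot. The large sanding pocket is near the robot and the round pocket far. I'll refit using all the views together.

```bash
python3 - <<'E'
from h import *
cs={k:cal(k) for k in('top','side')};w=dict(np.load('w1.npz'));w['fish']=True
for k in cs: camera(k)
g=dict(cork_block=(.43,-.023,96),narrow_block=(.43,-.129,92),wax_tin=(.434,.077,0),square_block=(.427,.183,86),sanding_board=(.492,-.235,90),waxing_board=(.496,-.374,-87))
for n,p in g.items():
    V={}
    for k in cs:
        o=outline_of(n,k)
        if o and o[0]['p']>.4:V[k]=(o[0]['mask'],cs[k])
    try: V['wrist']=(np.load(f'w1_{n}.npy')[0],w)
    except Exception: pass
    print(n)
    ks=list(V)
    for sub in [ks]+[[k] for k in ks if k!='side']+[['top','wrist']]*('wrist' in V and 'top' in V and len(V)>2):
        q,f=fit(n,[V[k] for k in sub],[*p,0]);print('  ',sub,np.round(q,4).tolist(),round(f,3))
E
```

```text
cork_block
   ['top', 'side', 'wrist'] [0.4283, -0.0216, 96.1739, -0.0051] 0.089
   ['top'] [0.432, -0.0201, 96.0085, -0.0396] 0.021
   ['wrist'] [0.432, -0.0253, 96.8159, -0.0181] 0.025
   ['top', 'wrist'] [0.4292, -0.0229, 95.7055, -0.0104] 0.047
narrow_block
   ['top', 'side', 'wrist'] [0.4307, -0.1288, 92.0601, -0.0013] 0.096
   ['top'] [0.4285, -0.1289, 91.3124, 0.0002] 0.05
   ['wrist'] [0.432, -0.1302, 91.7772, -0.0039] 0.042
   ['top', 'wrist'] [0.4304, -0.1286, 90.9504, -0.0001] 0.052
wax_tin
   ['top', 'side', 'wrist'] [0.4343, 0.0765, 23.3732, -0.0022] 0.192
   ['top'] [0.4304, 0.0734, 8.9766, -0.001] 0.412
   ['wrist'] [0.4374, 0.0768, 29.5, -0.0116] 0.016
   ['top', 'wrist'] [0.4348, 0.0766, -0.2593, -0.0059] 0.235
square_block
   ['top', 'side', 'wrist'] [0.4253, 0.1827, 85.8711, -0.0019] 0.256
   ['top'] [0.4163, 0.1911, 47.3444, -0.0628] 0.548
   ['wrist'] [0.4286, 0.1853, 86.1037, -0.0111] 0.019
   ['top', 'wrist'] [0.4256, 0.1825, 86.3054, -0.0024] 0.321
sanding_board
   ['top', 'side'] [0.4939, -0.2347, 90.5055, 0.0017] 0.031
   ['top'] [0.4904, -0.2351, 90.773, -0.0001] 0.023
waxing_board
   ['top', 'side'] [0.4959, -0.374, -87.1624, 0.0015] 0.03
   ['top'] [0.4979, -0.3781, -87.2048, -0.0149] 0.024
```

```bash
python3 to.py .43 -.0225 .08 6
```

```text
t 3.33 at [0.3998 0.0845 0.2688] d [-0.122 -0.428  0.755] r [ 0.     0.    -0.102] w 0.0855 g 0.0 F [ 0.4  0.9 -0.6]
```

```bash
python3 -m crank '[[-0.122,-0.43,0.4,0,0,-0.1,0.12],[-0.122,-0.43,0.75,0,0,-0.1,0.12],[-0.122,-0.43,0.75,0,0,-0.1,0.12],[-0.122,-0.43,0.75,0,0,-0.1,0.12],[-0.122,-0.43,0.75,0,0,-0.1,0.12]]' 40; python3 look.py w2 cork_block; python3 to.py .43 -.0225 .011 6
```

```text
time: 3.95
tool_pos: [0.4284, -0.023, 0.0791]
tool_rot: [[-0.995, -0.101, -0.004], [-0.101, 0.995, 0.002], [0.004, 0.002, -1.0]]
wrist_force: [-0.5, -0.2, 0.3]
width: 0.0752
grip_force: 0.0
cork_block [(0.97, [320.0, 210.0], 13976), (0.67, [378.0, 325.0], 1322), (0.58, [179.0, 198.0], 6197)]
   wrist only [ 4.29300e-01 -2.08000e-02 -8.34508e+01 -5.00000e-03] 0.015
t 4.05 at [ 0.4304 -0.0229  0.0825] d [0.002 0.002 0.286] r [-0.     0.001 -0.002] w 0.0752 g 0.0 F [ 0.4 -0.4 -0.4]
```

View pics/w2.png

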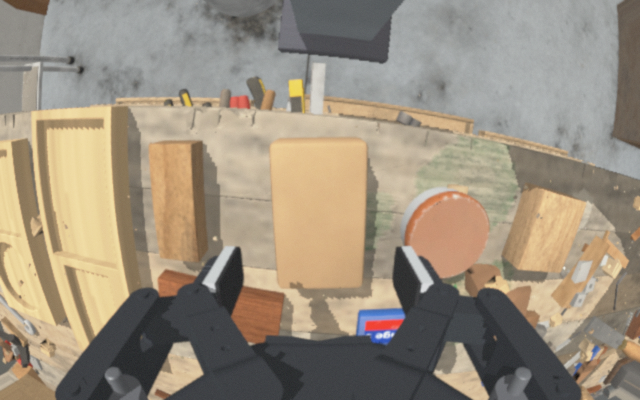

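The cork (319,212) sits centred between the pads (230 and 405), and the tin is clear of the right finger. I'll go down and grip.

```bash
python3 -m crank '[[0.0,0.0,0.28,0,0,0,0.12],[0.0,0.0,0.28,0,0,0,0.12],[0.0,0.0,0.28,0,0,0,1],[0.0,0.0,0.28,0,0,0,1],[0.0,0.0,0.28,0,0,0,1]]' 40; python3 -m crank '[[0,0,0,0,0,0,1],[0,0,0,0,0,0,1],[0,0,0,0,0,0,1]]'
```

```text
time: 4.68
tool_pos: [0.4313, -0.0234, 0.013]
tool_rot: [[-0.995, -0.103, 0.002], [-0.103, 0.995, -0.001], [-0.002, -0.001, -1.0]]
wrist_force: [1.9, -0.3, 3.6]
width: 0.0613
grip_force: 46.4
time: 5.05
tool_pos: [0.4314, -0.0234, 0.013]
tool_rot: [[-0.995, -0.103, 0.003], [-0.103, 0.995, -0.001], [-0.002, -0.001, -1.0]]
wrist_force: [-0.3, 1.5, 6.9]
width: 0.0607
grip_force: 46.8
```

```bash
python3 -m crank '[[0,0,-0.4,0,0,0,1],[0,0,-0.4,0,0,0,1],[0,-0.25,-0.4,0,0,0,1],[0,-0.5,-0.4,0,0,0,1],[0,-0.8,-0.4,0,0,0,1]]'; python3 to.py .434 -.2355 .06 0.5
```

```text
time: 5.68
tool_pos: [0.4496, -0.2117, 0.1122]
tool_rot: [[-0.995, -0.103, 0.001], [-0.103, 0.995, -0.001], [-0.001, -0.001, -1.0]]
wrist_force: [0.8, 0.4, -1.4]
width: 0.0614
grip_force: 45.8
t 5.67 at [ 0.4496 -0.2117  0.1122] d [ 0.072 -0.088  0.209] r [-0.001  0.001  0.09 ] w 0.0614 g 45.8 F [ 0.8  0.4 -1.4]
```

```bash
python3 -m crank '[[0.07,-0.088,0.1,0,0,0.09,1],[0.07,-0.088,0.21,0,0,0.09,1],[0.07,-0.088,0.21,0,0,0.09,1],[0.07,-0.088,0.21,0,0,0.09,1]]'; python3 look.py w3 cork_block sanding_board; python3 to.py .434 -.2355 .029 0.5
```

```text
time: 6.18
tool_pos: [0.4347, -0.2334, 0.0601]
tool_rot: [[-1.0, -0.009, 0.001], [-0.009, 1.0, -0.001], [-0.001, -0.001, -1.0]]
wrist_force: [-1.1, 0.3, -1.1]
width: 0.0607
grip_force: 45.7
cork_block [(0.56, [317.0, 236.0], 25858)]
   wrist only [ 4.33300e-01 -2.32300e-01  9.04203e+01  4.22000e-02] 0.067
sanding_board [(0.67, [315.0, 135.0], 9503)]
   wrist only [ 0.4047 -0.2342  0.188  -0.2949] 0.427
t 6.33 at [ 0.435  -0.2335  0.0602] d [ 0.004 -0.008  0.125] r [-0.001  0.002  0.   ] w 0.061 g 45.7 F [-1.   0.  -0.6]
```

View pics/w3.png

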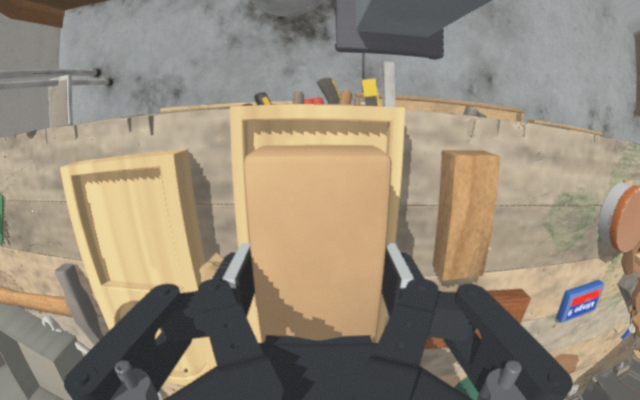

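The cork (318,245) is centred across the board (233–404), with the near pocket wall showing at row 122. I'll lower it and release.

```bash
python3 -m crank '[[0.004,-0.004,0.08,0,0,0,1],[0.004,-0.004,0.12,0,0,0,1],[0.004,-0.004,0.128,0,0,0,1],[0.004,-0.004,0.128,0,0,0,1]]'; python3 to.py .434 -.2355 .027 0.5
```

```text
time: 6.82
tool_pos: [0.4335, -0.2343, 0.0273]
tool_rot: [[-1.0, -0.009, 0.0], [-0.009, 1.0, -0.0], [-0.0, -0.0, -1.0]]
wrist_force: [0.3, -0.3, -0.3]
width: 0.061
grip_force: 45.8
t 6.83 at [ 0.4335 -0.2343  0.0273] d [-0.002 -0.005  0.001] r [-0.  0. -0.] w 0.061 g 45.8 F [ 0.3 -0.3 -0.3]
```

```bash
python3 -m crank '[[0,0,0.01,0,0,0,1],[0,0,0.01,0,0,0,1]]'; python3 to.py .434 -.2355 .027 0.5
```

```text
time: 7.08
tool_pos: [0.4336, -0.2345, 0.027]
tool_rot: [[-1.0, -0.009, 0.001], [-0.009, 1.0, -0.001], [-0.001, -0.001, -1.0]]
wrist_force: [-9.4, 6.8, 23.8]
width: 0.0611
grip_force: 48.7
t 7.08 at [ 0.4336 -0.2345  0.027 ] d [-0.001 -0.004  0.   ] r [-0.001  0.001 -0.   ] w 0.0611 g 48.7 F [-9.4  6.8 23.8]
```

```bash
python3 -m crank '[[0,0,0,0,0,0,0.15],[0,0,0,0,0,0,0.15],[0,0,-0.25,0,0,0,0.15],[0,0,-0.35,0,0,0,0.3],[0,0,-0.35,0,0,0,0.3]]'; python3 look.py w4 cork_block narrow_block; python3 to.py .431 -.129 .10 2
```

```text
time: 7.7
tool_pos: [0.4344, -0.2353, 0.114]
tool_rot: [[-1.0, -0.008, 0.003], [-0.008, 1.0, -0.003], [-0.003, -0.003, -1.0]]
wrist_force: [0.6, -0.2, -0.7]
width: 0.0599
grip_force: 0.0
cork_block [(0.57, [320.0, 200.0], 11763)]
   wrist only [ 4.32600e-01 -2.33300e-01  9.09054e+01  8.30000e-03] 0.016
narrow_block [(0.57, [442.0, 194.0], 4925)]
   wrist only [ 4.3090e-01 -1.2690e-01  9.2763e+01 -1.1000e-03] 0.022
t 7.85 at [ 0.4327 -0.2338  0.1105] d [0.003 0.419 0.043] r [ 0.001 -0.001 -0.025] w 0.06 g 0.0 F [-0.8 -0.1 -0.5]
```

View pics/w4.png

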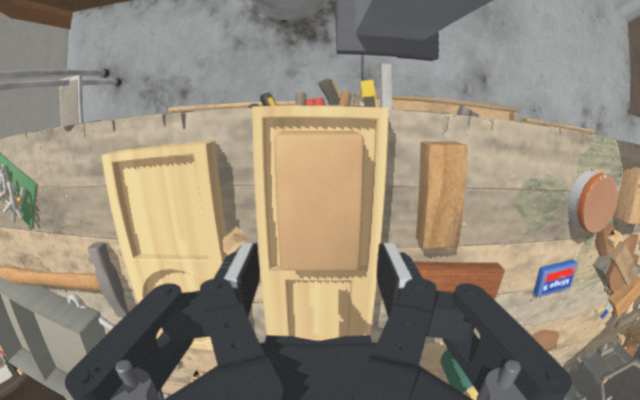

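The cork (318,200) lies flat in the large pocket with clearance all round. The narrow block is next, at (442,195).

```bash
python3 to.py .431 -.128 .010 2.5; python3 -m crank '[[0.003,0.42,0,0,0,-0.03,0.3],[0.003,0.42,0,0,0,-0.03,0.3],[0.003,0.42,0.2,0,0,-0.03,0.3],[0.003,0.42,0.2,0,0,-0.03,0.3]]'; python3 to.py .431 -.128 .010 2.5
```

```text
t 7.85 at [ 0.4327 -0.2338  0.1105] d [0.003 0.423 0.403] r [ 0.001 -0.001 -0.034] w 0.06 g 0.0 F [-0.8 -0.1 -0.5]
time: 8.35
tool_pos: [0.4286, -0.127, 0.0577]
tool_rot: [[-0.999, -0.041, -0.007], [-0.041, 0.999, 0.004], [0.006, 0.005, -1.0]]
wrist_force: [-0.1, 0.7, 0.8]
width: 0.0598
grip_force: 0.0
t 8.35 at [ 0.4286 -0.127   0.0577] d [-0.011 -0.005  0.191] r [ 0.004 -0.006 -0.003] w 0.0598 g 0.0 F [-0.1  0.7  0.8]
```

```bash
python3 -m crank '[[0,0,0.19,0,0,0,0.3],[0,0,0.19,0,0,0,0.3],[0,0,0.19,0,0,0,1],[0,0,0.19,0,0,0,1],[0,0,0.19,0,0,0,1]]' 40; python3 -m crank '[[0,0,0,0,0,0,1],[0,0,0,0,0,0,1],[0,0,0,0,0,0,1]]'
```

```text
time: 8.98
tool_pos: [0.4328, -0.1303, 0.0167]
tool_rot: [[-0.999, -0.04, 0.003], [-0.04, 0.999, -0.002], [-0.002, -0.002, -1.0]]
wrist_force: [-2.4, 0.3, 7.9]
width: 0.0335
grip_force: 40.6
time: 9.35
tool_pos: [0.4328, -0.1303, 0.0167]
tool_rot: [[-0.999, -0.04, 0.003], [-0.04, 0.999, -0.002], [-0.002, -0.002, -1.0]]
wrist_force: [-1.7, 0.3, 7.7]
width: 0.0331
grip_force: 40.6
```

```bash
python3 -m crank '[[0,0,0,0,0,0,0.45],[0,0,0.022,0,0,0,0.45],[0,0,0.022,0,0,0,1],[0,0,0.022,0,0,0,1],[0,0,0.022,0,0,0,1]]' 40; python3 -m crank '[[0,0,0,0,0,0,1],[0,0,0,0,0,0,1]]'
```

```text
time: 9.98
tool_pos: [0.4314, -0.1291, 0.0086]
tool_rot: [[-0.999, -0.04, -0.0], [-0.04, 0.999, 0.0], [0.0, 0.0, -1.0]]
wrist_force: [-0.4, 0.7, -0.3]
width: 0.034
grip_force: 41.1
time: 10.22
tool_pos: [0.4315, -0.1292, 0.0087]
tool_rot: [[-0.999, -0.04, -0.0], [-0.04, 0.999, 0.0], [0.0, 0.0, -1.0]]
wrist_force: [-1.0, 0.6, -0.5]
width: 0.034
grip_force: 41.1
```

```bash
python3 -m crank '[[0,0,-0.25,0,0,0,1],[0,0,-0.36,0,0,0,1],[0,-0.25,-0.36,0,0,0,1],[0,-0.42,-0.36,0,0,0,1],[0,-0.42,-0.36,0,0,0,1]]'; python3 to.py .562 -.2344 .06 0.5
```

```text
time: 10.85
tool_pos: [0.4355, -0.2366, 0.0988]
tool_rot: [[-0.999, -0.037, 0.0], [-0.037, 0.999, -0.0], [-0.0, -0.0, -1.0]]
wrist_force: [0.1, 1.2, -0.2]
width: 0.0335
grip_force: 41.2
t 10.85 at [ 0.4355 -0.2366  0.0988] d [-0.506 -0.01   0.155] r [-0.     0.     0.027] w 0.0335 g 41.2 F [ 0.1  1.2 -0.2]
```

```bash
python3 -m crank '[[-0.25,-0.01,0,0,0,0.027,1],[-0.5,-0.01,0,0,0,0.027,1],[-0.505,-0.01,0.1,0,0,0.027,1],[-0.505,-0.01,0.155,0,0,0.027,1],[-0.505,-0.01,0.155,0,0,0.027,1]]'; python3 look.py w5 narrow_block; python3 to.py .562 -.2344 .0235 0.5
```

```text
time: 11.48
tool_pos: [0.5606, -0.2305, 0.0588]
tool_rot: [[-1.0, -0.012, -0.002], [-0.012, 1.0, 0.002], [0.002, 0.002, -1.0]]
wrist_force: [-0.4, -0.1, 0.0]
width: 0.0341
grip_force: 41.2
narrow_block [(0.74, [318.0, 248.0], 12653)]
   wrist only [ 5.61400e-01 -2.29200e-01  9.05522e+01  4.81000e-02] 0.025
t 11.57 at [ 0.5617 -0.2316  0.061 ] d [-0.001 -0.011  0.15 ] r [-0.     0.001  0.002] w 0.0341 g 41.2 F [ 0.2 -0.4  0.1]
```

View pics/w5.png

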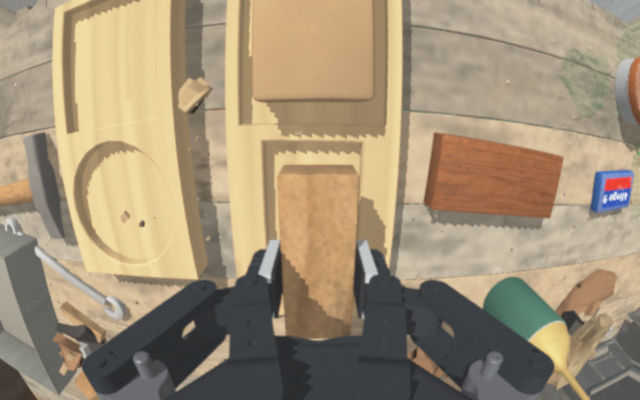

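The narrow block (318,250) hangs over the small pocket (262–360 at row 150), slightly to the right. I'll shift it −3 mm in y and lower it.

```bash
python3 -m crank '[[0,-0.011,0.1,0,0,0,1],[0,-0.011,0.14,0,0,0,1],[0,-0.011,0.146,0,0,0,1],[0,-0.011,0.146,0,0,0,1]]'; python3 -m crank '[[0,0,0.004,0,0,0,1],[0,0,0.004,0,0,0,1]]'
```

```text
time: 12.08
tool_pos: [0.5623, -0.2346, 0.0245]
tool_rot: [[-1.0, -0.011, 0.001], [-0.011, 1.0, -0.0], [-0.001, -0.0, -1.0]]
wrist_force: [-0.1, -0.4, -0.6]
width: 0.0342
grip_force: 41.2
time: 12.32
tool_pos: [0.5622, -0.2345, 0.0229]
tool_rot: [[-1.0, -0.012, 0.001], [-0.012, 1.0, -0.0], [-0.001, -0.0, -1.0]]
wrist_force: [0.6, 1.4, -1.2]
width: 0.0338
grip_force: 41.2
```

```bash
python3 -m crank '[[0,0,0,0,0,0,0.4],[0,0,0,0,0,0,0.4],[0,0,-0.2,0,0,0,0.3],[0,0,-0.35,0,0,0,0.1],[0,0,-0.35,0,0,0,0.0]]'; python3 look.py w6 narrow_block cork_block; python3 to.py .435 -.17 .12 0
```

```text
time: 12.95
tool_pos: [0.564, -0.2357, 0.114]
tool_rot: [[-1.0, -0.012, 0.005], [-0.012, 1.0, -0.003], [-0.005, -0.004, -1.0]]
wrist_force: [0.6, -0.9, 0.2]
width: 0.0852
grip_force: 0.0
narrow_block [(0.75, [320.0, 198.0], 5511)]
   wrist only [ 5.62500e-01 -2.33000e-01  9.09648e+01  1.10000e-02] 0.01
cork_block [(0.66, [321.0, 200.0], 5577), (0.65, [324.0, 49.0], 8972)]
   wrist only [ 5.84100e-01 -2.33900e-01 -9.81113e+01 -7.82000e-02] 0.28
t 13.1 at [ 0.5616 -0.2341  0.109 ] d [ 0.503  0.262 -0.043] r [ 0.001 -0.001  0.011] w 0.0854 g 0.0 F [-0.1  0.1 -0.6]
```

View pics/w6.png

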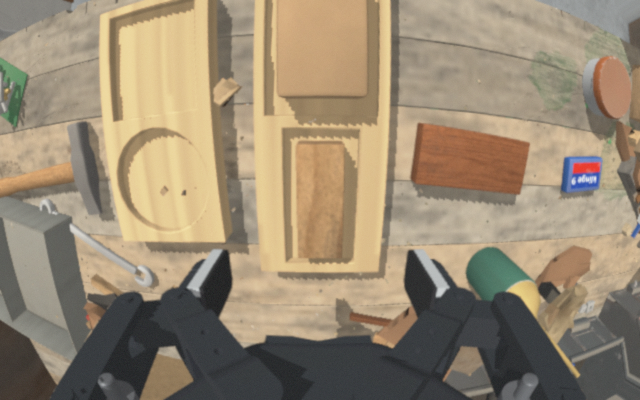

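The narrow block (320,198) lies flat in the small pocket. The round pocket shows at about (164,180). The tin is next.

```bash
python3 -c "
from h import *
w=dict(np.load('w6.npz'));w['fish']=True
print([ray(p,w,.024).round(4).tolist() for p in((118,180),(211,180),(164,128),(164,232))])"
python3 -m crank '[[0.25,0,-0.05,0,0,0.01,0],[0.5,0,-0.05,0,0,0.01,0],[0.5,0.25,-0.05,0,0,0.01,0],[0.5,0.5,-0.05,0,0,0.01,0],[0.5,0.75,-0.05,0,0,0.01,0]]'; python3 to.py .435 .0765 .1 0
```

```text
[[0.5464, -0.4145], [0.5471, -0.3206], [0.5033, -0.3601], [0.5946, -0.3717]]
time: 13.72
tool_pos: [0.4337, -0.0468, 0.1212]
tool_rot: [[-1.0, 0.001, -0.001], [0.001, 1.0, 0.001], [0.001, 0.001, -1.0]]
wrist_force: [0.9, 0.8, -0.1]
width: 0.0853
grip_force: 0.0
t 13.72 at [ 0.4337 -0.0468  0.1212] d [-0.005  0.493  0.085] r [ 0.001 -0.001 -0.001] w 0.0853 g 0.0 F [ 0.9  0.8 -0.1]
```

```bash
python3 -m crank '[[-0.005,0.25,0,0,0,0,0],[-0.005,0.49,0,0,0,0,0],[-0.005,0.49,0.08,0,0,0,0],[-0.005,0.49,0.08,0,0,0,0],[-0.005,0.49,0.08,0,0,0,0]]'; python3 look.py w7 wax_tin; python3 to.py .435 .0765 .012 0
```

```text
time: 14.35
tool_pos: [0.4357, 0.0736, 0.1023]
tool_rot: [[-1.0, 0.0, -0.001], [0.0, 1.0, 0.0], [0.001, 0.0, -1.0]]
wrist_force: [0.3, -0.5, -0.0]
width: 0.0852
grip_force: 0.0
wax_tin [(0.82, [321.0, 200.0], 6299)]
   wrist only [ 4.3610e-01  7.6800e-02 -8.0579e+00 -6.5000e-03] 0.011
t 14.45 at [0.4363 0.0733 0.103 ] d [0.005 0.013 0.364] r [ 0.     0.    -0.001] w 0.0854 g 0.0 F [-0.2 -0.3 -0.8]
```

View pics/w7.png

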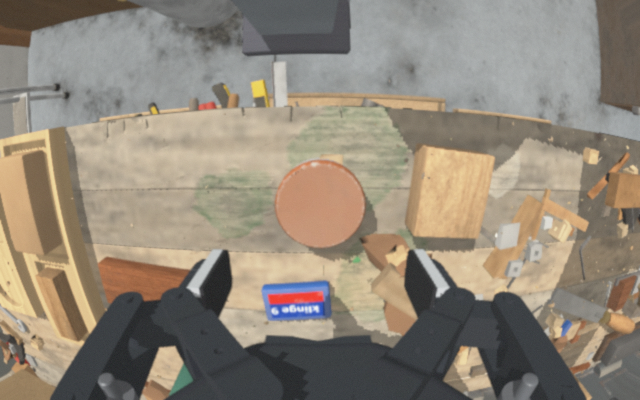

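```bash
python3 -m crank '[[0.002,0.013,0.2,0,0,0,0],[0.002,0.013,0.375,0,0,0,0],[0.002,0.013,0.375,0,0,0,0],[0.002,0.013,0.375,0,0,0,0]]'; python3 -m crank '[[0,0,0,0,0,0,1],[0,0,0,0,0,0,1],[0,0,0,0,0,0,1],[0,0,0,0,0,0,1],[0,0,0,0,0,0,1]]' 50
```

```text
time: 14.95
tool_pos: [0.4366, 0.0769, 0.0107]
tool_rot: [[-1.0, -0.0, 0.002], [-0.0, 1.0, -0.0], [-0.002, -0.0, -1.0]]
wrist_force: [0.2, -0.1, 0.4]
width: 0.0852
grip_force: 0.0
time: 15.58
tool_pos: [0.4373, 0.0769, 0.0116]
tool_rot: [[-1.0, -0.001, 0.004], [-0.001, 1.0, -0.001], [-0.004, -0.001, -1.0]]
wrist_force: [-3.7, -2.0, 13.2]
width: 0.0661
grip_force: 53.6
```

```bash
python3 -m crank '[[0,0,-0.2,0,0,0,1],[0,0,-0.4,0,0,0,1],[0,-0.25,-0.4,0,0,0,1],[0,-0.5,-0.4,0,0,0,1],[0,-0.75,-0.4,0,0,0,1]]'; python3 -m crank '[[0,-0.25,0,0,0,0,1],[0,-0.5,0,0,0,0,1],[0,-0.75,0,0,0,0,1],[0,-1,0,0,0,0,1],[0,-1,0,0,0,0,1]]'; python3 to.py .5485 -.3715 .08 3
```

```text
time: 16.2
tool_pos: [0.4361, -0.1122, 0.1104]
tool_rot: [[-1.0, -0.002, 0.003], [-0.002, 1.0, -0.001], [-0.003, -0.001, -1.0]]
wrist_force: [1.8, 0.3, -1.9]
width: 0.066
grip_force: 58.2
time: 16.82
tool_pos: [0.4352, -0.3643, 0.1089]
tool_rot: [[-1.0, 0.003, 0.0], [0.003, 1.0, -0.001], [-0.0, -0.001, -1.0]]
wrist_force: [-0.4, 0.6, -1.3]
width: 0.066
grip_force: 58.0
t 16.82 at [ 0.4352 -0.3643  0.1089] d [-0.453 -0.027  0.116] r [-0.001  0.    -0.053] w 0.066 g 58.0 F [-0.4  0.6 -1.3]
```

```bash
python3 -m crank '[[-0.25,-0.02,0,0,0,-0.05,1],[-0.45,-0.027,0,0,0,-0.05,1],[-0.453,-0.027,0.11,0,0,-0.05,1],[-0.453,-0.027,0.11,0,0,-0.05,1]]'; python3 look.py w8 wax_tin; python3 to.py .5485 -.3715 .0255 3
```

```text
time: 17.32
tool_pos: [0.5486, -0.3649, 0.0795]
tool_rot: [[-0.999, -0.055, -0.003], [-0.055, 0.999, 0.003], [0.003, 0.003, -1.0]]
wrist_force: [-0.5, 0.1, -1.9]
width: 0.0658
grip_force: 58.1
wax_tin [(0.56, [317.0, 251.0], 15170), (0.32, [635.0, 217.0], 142)]
   wrist only [  0.547   -0.3636 -14.1925   0.0636] 0.011
t 17.43 at [ 0.549  -0.3664  0.0823] d [ 0.003 -0.02   0.227] r [0.    0.    0.001] w 0.0659 g 58.1 F [ 0.1 -0.7 -1.1]
```

View pics/w8.png

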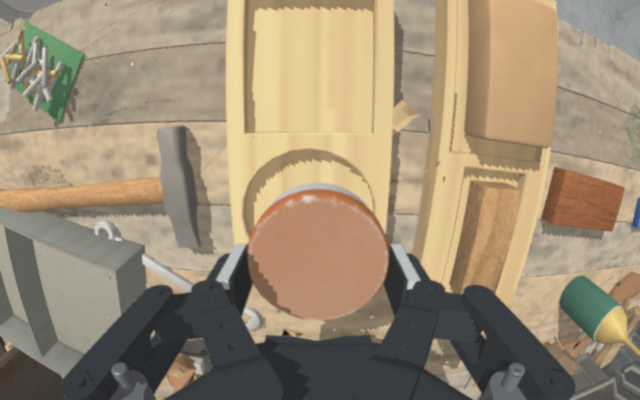

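The tin (318,252) hangs over the round pocket, whose rim runs 245–374 with its near edge at row 150. The tin is a little to the right, so I'll compute the offset.

```bash
python3 -c "
from h import *
w=dict(np.load('w8.npz'));w['fish']=True
print([ray(p,w,.024).round(4).tolist() for p in((229,140),(393,140),(310,150),(245,195),(374,195),(310,132),(246,60),(374,60))])"
python3 -m crank '[[0.0,-0.02,0.1,0,0,0,1],[0.0,-0.02,0.1,0,0,0,1]]';python3 to.py .5485 -.3715 .0255 3
```

```text
[[0.4983, -0.4245], [0.4928, -0.3172], [0.503, -0.3709], [0.5354, -0.4135], [0.5307, -0.3264], [0.4913, -0.3715], [0.4456, -0.4148], [0.4417, -0.3335]]
time: 17.68
tool_pos: [0.5484, -0.3714, 0.0562]
tool_rot: [[-0.999, -0.053, -0.001], [-0.053, 0.999, 0.001], [0.001, 0.001, -1.0]]
wrist_force: [-0.7, -0.0, -1.1]
width: 0.0659
grip_force: 58.1
t 17.68 at [ 0.5484 -0.3714  0.0562] d [-0.    -0.001  0.123] r [ 0.001 -0.001  0.   ] w 0.0659 g 58.1 F [-0.7 -0.  -1.1]
```

```bash
python3 -m crank '[[0,0.004,0.08,0,0,0,1],[0,0.004,0.115,0,0,0,1],[0,0.004,0.118,0,0,0,1],[0,0.004,0.118,0,0,0,1]]'; python3 -m crank '[[0,0,0.006,0,0,0,1],[0,0,0.006,0,0,0,1]]'
```

```text
time: 18.18
tool_pos: [0.5494, -0.3706, 0.0268]
tool_rot: [[-0.999, -0.054, 0.0], [-0.054, 0.999, 0.0], [-0.0, 0.0, -1.0]]
wrist_force: [0.1, -0.4, -1.2]
width: 0.0655
grip_force: 58.1
time: 18.42
tool_pos: [0.5496, -0.3709, 0.0259]
tool_rot: [[-0.999, -0.053, 0.0], [-0.053, 0.999, -0.0], [-0.0, -0.0, -1.0]]
wrist_force: [-1.2, 1.5, 3.2]
width: 0.0656
grip_force: 58.3
```

Contact at the expected height, so I'll release and retreat.

```bash
python3 -m crank '[[0,0,0,0,0,0,0],[0,0,0,0,0,0,0],[0,0,-0.2,0,0,0,0],[0,0,-0.35,0,0,0,0],[0,0,-0.35,0,0,0,0]]'; python3 look.py w9 wax_tin; python3 to.py .43 -.2 .12 -4
```

```text
time: 19.05
tool_pos: [0.5511, -0.3724, 0.1169]
tool_rot: [[-0.999, -0.053, 0.005], [-0.053, 0.999, -0.004], [-0.004, -0.005, -1.0]]
wrist_force: [0.7, -1.0, -0.5]
width: 0.0855
grip_force: 0.0
wax_tin [(0.59, [319.0, 197.0], 6426)]
   wrist only [ 0.5478 -0.3695  5.6707  0.0092] 0.012
t 19.15 at [ 0.5495 -0.3708  0.1126] d [ 0.441  0.708 -0.03 ] r [-0.     0.     0.118] w 0.0852 g 0.0 F [-0.3  0.1  0.1]
```

View pics/w9.png

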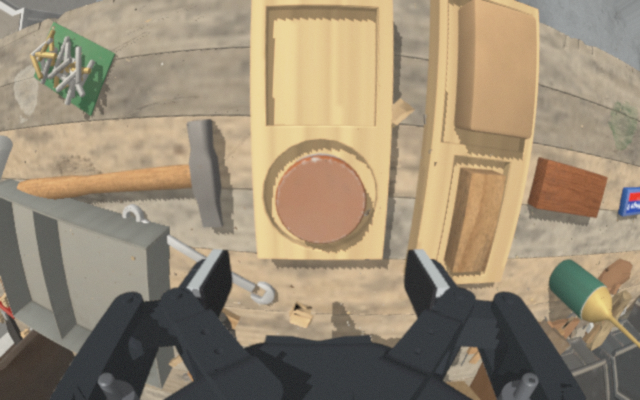

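The tin (319,198) is flat inside the round pocket (265–378). Now the square block.

```bash
python3 -m crank '[[0.25,0,-0.03,0,0,0.12,0],[0.44,0.1,-0.03,0,0,0.12,0],[0.44,0.35,-0.03,0,0,0.12,0],[0.44,0.6,-0.03,0,0,0.12,0],[0.44,0.85,-0.03,0,0,0.12,0]]'; python3 -m crank '[[0,0.25,0,0,0,0,0],[0,0.5,0,0,0,0,0],[0,0.75,0,0,0,0,0],[0,1,0,0,0,0,0],[0,1,0,0,0,0,0]]' >/dev/null;  python3 to.py .427 .183 .1 -4
```

```text
time: 19.77
tool_pos: [0.427, -0.1623, 0.1185]
tool_rot: [[-0.997, 0.073, -0.002], [0.073, 0.997, 0.002], [0.002, 0.001, -1.0]]
wrist_force: [1.6, 0.9, 1.3]
width: 0.0853
grip_force: 0.0
t 20.4 at [0.4448 0.0891 0.1187] d [0.095 0.37  0.075] r [ 0.001 -0.002  0.004] w 0.0851 g 0.0 F [ 0.9  0.4 -0. ]
```

```bash
python3 -m crank '[[0.09,0.2,0,0,0,0,0],[0.09,0.365,0.08,0,0,0,0],[0.09,0.365,0.08,0,0,0,0],[0.09,0.365,0.08,0,0,0,0]]'; python3 look.py w10 square_block; python3 to.py .427 .183 .01 -4
```

```text
time: 20.9
tool_pos: [0.43, 0.1767, 0.0995]
tool_rot: [[-0.997, 0.073, -0.002], [0.073, 0.997, -0.0], [0.002, -0.001, -1.0]]
wrist_force: [0.1, -0.5, -1.0]
width: 0.0854
grip_force: 0.0
square_block [(0.82, [323.0, 197.0], 8076)]
   wrist only [ 4.2660e-01  1.8210e-01  5.7192e+00 -2.8000e-03] 0.22
t 21.0 at [0.4307 0.1764 0.1003] d [0.017 0.025 0.361] r [-0.    -0.    -0.004] w 0.0852 g 0.0 F [-0.4 -0.1 -0.7]
```

View pics/w10.png

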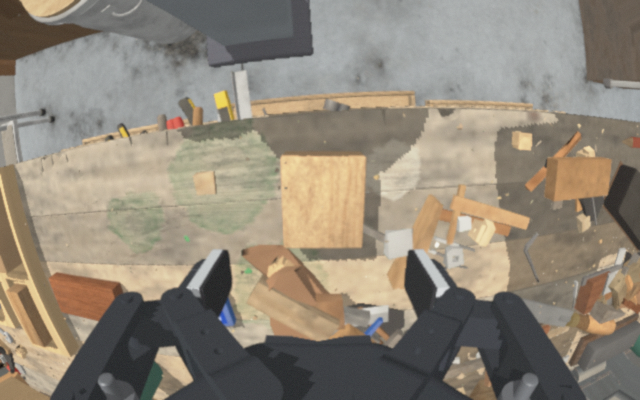

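The square block (322,201) is aligned with the pads. I'll grip it.

```bash
python3 -m crank '[[0.015,0.024,0.2,0,0,0,0],[0.015,0.024,0.36,0,0,0,0],[0.015,0.024,0.36,0,0,0,0],[0.015,0.024,0.36,0,0,0,0]]'; python3 -m crank '[[0,0,0,0,0,0,1],[0,0,0,0,0,0,1],[0,0,0,0,0,0,1],[0,0,0,0,0,0,1],[0,0,0,0,0,0,1]]' 45
```

```text
time: 21.5
tool_pos: [0.4283, 0.1834, 0.0121]
tool_rot: [[-0.997, 0.073, 0.002], [0.073, 0.997, 0.0], [-0.002, 0.0, -1.0]]
wrist_force: [0.6, -0.5, 1.0]
width: 0.0854
grip_force: 0.0
time: 22.12
tool_pos: [0.4286, 0.1838, 0.0123]
tool_rot: [[-0.997, 0.072, 0.003], [0.072, 0.997, -0.0], [-0.003, 0.0, -1.0]]
wrist_force: [-1.4, -1.3, 7.5]
width: 0.059
grip_force: 48.6
```

```bash
python3 -m crank '[[0,0,-0.2,0,0,0,1],[0,0,-0.42,0,0,0,1],[0,-0.25,-0.42,0,0,0,1],[0,-0.5,-0.42,0,0,0,1],[0,-0.75,-0.42,0,0,0,1]]'; python3 to.py .44 -.25 .12 0
```

```text
time: 22.75
tool_pos: [0.4137, -0.0049, 0.1165]
tool_rot: [[-0.997, 0.071, 0.002], [0.071, 0.997, -0.001], [-0.002, -0.001, -1.0]]
wrist_force: [2.1, -0.8, -0.6]
width: 0.0587
grip_force: 49.6
t 22.75 at [ 0.4137 -0.0049  0.1165] d [-0.174 -0.971 -0.013] r [-0.001  0.002 -0.068] w 0.0587 g 49.6 F [ 2.1 -0.8 -0.6]
```

```bash
python3 -m crank '[[-0.05,-0.25,-0.01,0,0,-0.07,1],[-0.1,-0.5,-0.01,0,0,-0.07,1],[-0.17,-0.75,-0.01,0,0,-0.07,1],[-0.17,-0.97,-0.01,0,0,-0.07,1]]'; python3 to.py .446 -.374 .12 2.8
```

```text
time: 23.25
tool_pos: [0.439, -0.2507, 0.1187]
tool_rot: [[-1.0, -0.001, 0.002], [-0.001, 1.0, -0.001], [-0.002, -0.001, -1.0]]
wrist_force: [-0.4, -0.4, -0.1]
width: 0.0592
grip_force: 49.6
t 23.25 at [ 0.439  -0.2507  0.1187] d [-0.028 -0.493 -0.005] r [-0.001  0.001 -0.046] w 0.0592 g 49.6 F [-0.4 -0.4 -0.1]
```

```bash
python3 -m crank '[[-0.028,-0.25,0,0,0,-0.046,1],[-0.028,-0.49,0,0,0,-0.046,1],[-0.028,-0.49,0.2,0,0,-0.046,1],[-0.028,-0.49,0.2,0,0,-0.046,1],[-0.028,-0.49,0.2,0,0,-0.046,1]]'; python3 look.py w11 square_block; python3 to.py .446 -.374 .0263 2.8
```

```text
time: 23.88
tool_pos: [0.446, -0.3703, 0.0694]
tool_rot: [[-0.999, -0.05, 0.001], [-0.05, 0.999, -0.001], [-0.001, -0.001, -1.0]]
wrist_force: [1.0, -0.2, -0.8]
width: 0.0588
grip_force: 49.5
square_block [(0.93, [319.0, 246.0], 18538)]
   wrist only [ 0.4446 -0.3692  3.0873  0.042 ] 0.196
t 23.98 at [ 0.4466 -0.3709  0.0702] d [ 0.003 -0.012  0.176] r [-0.002  0.002  0.001] w 0.0589 g 49.5 F [ 0.1  0.4 -1.4]
```

View pics/w11.png

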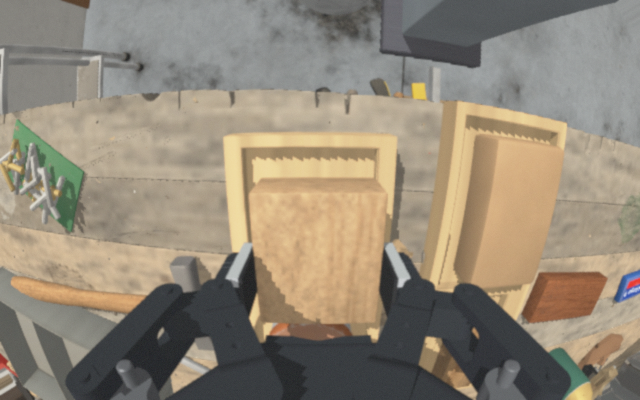

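The block (319,250) sits slightly right of the board's centre (310). I'll shift it −4 mm in y, lower it and release.

```bash
python3 -m crank '[[0.003,-0.016,0.1,0,0,0,1],[0.003,-0.016,0.165,0,0,0,1],[0.003,-0.016,0.17,0,0,0,1],[0.003,-0.016,0.17,0,0,0,1]]'; python3 -m crank '[[0,0,0.007,0,0,0,1],[0,0,0.007,0,0,0,1]]'
```

```text
time: 24.48
tool_pos: [0.4454, -0.3746, 0.0259]
tool_rot: [[-0.999, -0.05, 0.001], [-0.05, 0.999, -0.0], [-0.001, -0.0, -1.0]]
wrist_force: [1.4, 0.8, 0.0]
width: 0.0587
grip_force: 51.1
time: 24.72
tool_pos: [0.4454, -0.3747, 0.0258]
tool_rot: [[-0.999, -0.05, 0.001], [-0.05, 0.999, -0.0], [-0.001, -0.0, -1.0]]
wrist_force: [-3.3, 5.4, 17.3]
width: 0.0589
grip_force: 52.9
```

```bash
python3 -m crank '[[0,0,0,0,0,0,0],[0,0,0,0,0,0,0],[0,0,-0.2,0,0,0,0],[0,0,-0.4,0,0,0,0],[0,0,-0.8,0,0,0,0]]'; python3 -m crank '[[0,0,-0.3,0,0,0,0],[0,0,-0.3,0,0,0,0]]'; python3 look.py w12 square_block wax_tin cork_block narrow_block
```

```text
time: 25.35
tool_pos: [0.4445, -0.374, 0.1865]
tool_rot: [[-0.999, -0.049, -0.001], [-0.049, 0.999, 0.002], [0.001, 0.002, -1.0]]
wrist_force: [0.1, -1.1, 0.4]
width: 0.0851
grip_force: 0.0
time: 25.6
tool_pos: [0.4461, -0.376, 0.266]
tool_rot: [[-0.999, -0.049, 0.004], [-0.049, 0.999, -0.006], [-0.004, -0.006, -1.0]]
wrist_force: [0.6, -0.2, -1.0]
width: 0.0852
grip_force: 0.0
square_block [(0.69, [317.0, 162.0], 2931)]
   wrist only [ 4.43700e-01 -3.72500e-01  1.23411e+01  8.70000e-03] 0.213
wax_tin [(0.92, [317.0, 239.0], 2101)]
   wrist only [ 5.5320e-01 -3.6920e-01  2.5247e+00 -5.0000e-04] 0.028
cork_block [(0.87, [429.0, 163.0], 4249)]
   wrist only [ 4.32900e-01 -2.28500e-01  9.16148e+01  2.70000e-03] 0.029
narrow_block [(0.89, [414.0, 240.0], 1055), (0.66, [317.0, 160.0], 2970)]
   wrist only [ 5.80800e-01 -2.15200e-01  8.79439e+01 -3.72000e-02] 0.378
```

View pics/w12.png

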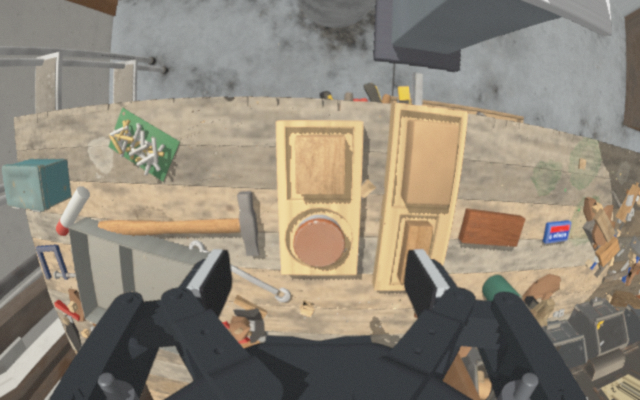

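All four pieces lie in their pockets: square (320,165), tin (318,241), cork (430,163) and narrow (417,250). The offcut and blade case haven't moved, and the gripper is clear and open.

```bash
python3 -c "
from rig import *
print(close_job())"
```

```text
the job is handed in; nothing more can be done
None
```

The job is handed in at about 26 s of robot time: all four pieces sit in their pockets and are let go, the last picture shows them flat and the offcut and blade case unmoved, and the hand-in returned no verdict.

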